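Load the height gauge with the spacer that matches the master

ROBOT

A 7-joint arm with a two-finger parallel gripper is mounted at the origin on the work surface. World frame = base frame: x ahead of the robot, y to its left, z up, the work surface at z = 0. Lengths are in mm, angles in degrees, forces in N, time in s.
With the tool pointing down it reaches from about 400 to 875 mm from the base axis. Payload 6.5 kg.
Tool frame: the origin (TCP) lies at the very end of the fingers, on their centre line; the grasp point (between the pads) lies 19 mm behind it; z points along the fingers, y is the line along which they close (so a half turn about z gives the same grasp; the last joint's range is limited). The gripper opens to 88 mm and grips with 3 to 60 N. Pads are 18 mm wide; open, the fingers measure 123 mm over their backs; the gripper's body (75 mm by 187 mm) begins 45 mm behind the grasp point.
Start: joints at [-68.251, 30.733, -0.252, 88.115, 0.149, 61.152, -4.079], TCP at [280.261, 586.467, 238.716] pointing down, gripper open.
Joint ranges: [-154.64, 154.64], [-21.42, 123.67], [-72.66, 72.17], [13.99, 137.28], [-74.86, 254.86], [10.95, 109.41], [-158.01, 158.01]. Speed limits (degrees/s): [136.94, 136.94, 180, 180, 180, 180, 180].

INTERFACE

Orientations are given as a 3x3 rotation matrix whose columns are the frame's x, y, z axes.
In Python, from station import robot gives the robot as it stands.
- The arm moves only by the shell command python3 -m creep 'ROWS' [OPENING] [FORCE]. ROWS is JSON, a list of rows, each an object of numbers: "dx", "dy", "dz": the shift along the world's x, y, z in mm; "rx", "ry", "rz": the turn, a rotation vector about the world's x, y, z in degrees. In form: [{"dx": .., "dy": .., "dz": .., "rx": .., "ry": .., "rz": ..}, ...]. A call has 1 to 8 rows; each row is the pose to reach, as a shift and turn from the pose commanded when the call began; what a row does not reach only later rows make up. A row lasts 1/8 s, in which the tool goes at most 62.5 mm and 10.7 degrees, less where a joint would pass 70% of its speed; a pose out of reach is approached as far as the arm can. A call with a gripper value outside its range is refused whole. OPENING is the closure, from 0 (fully open) to 1 (shut), set as the call begins (- or left out, the last holds). The fingers move at their own pace and stop on an object; FORCE is the grip in N (left out, the last holds). Time passes only in rows, so rows that repeat a pose let the fingers close. It gives the time, the measured TCP pose, the force, the opening and the grip force at its end, in the units of the state.
- robot.get_obs(): the state, without advancing time (a new reading comes with each control period).
- robot.read_camera(name): name is "side" or "top" or "wrist"; returns a dict with "color" (384x512x3 uint8, red, green, blue), "mtx" (3x3 intrinsics, pixels), "rvec" (rotation vector, rad) and "tvec" (3), from world to camera coordinates, as OpenCV has them; the wrist camera has in their place "hand_eye" (4x4, takes a point from camera to tool coordinates, whose origin is the TCP and whose axes are the flange's). Camera axes: x right, y down, z forward; pixel columns grow to the right and rows downward; lengths in mm; the calibration is good to about 2 mm. The wrist camera is an equidistant fisheye: a pixel r from the principal point sees the ray r / f radians off the axis. A picture is of the moment at which its call begins: read the wrist's pose just before it. There is no depth.
- robot.close_job(): hands the job in; it is judged then, once.
The state is a dict: "time": time; "q": joint angles; "dq": joint speeds; "tau": joint torques, N m; "position": TCP position; "eef_rot": TCP orientation; "force": force on the tool from outside, world axes, zero at the start; "torque": the same for the moment, N m; "grip_width": finger opening in mm; "finger_force": force on a finger pad.
Only numpy, scipy, OpenCV 4.12 (cv2) and the standard library are available. Lean on these libraries where they do the work, as an engineer would, in place of code of your own. Each camera call takes 0.05 s, during which the arm holds its last target. There are 200 camera calls.

TASK

The round steel master standing on the height gauge's seat shows which length is to be checked. Of the three eight-sided aluminium spacers lying on the bench, pick out the one of the same length as that master, stand it upright on the open bench clear of the gauge and let go of it, then slide it along the bench, still upright, fully home into the V-stop under the dial. Leave the other two spacers and all the masters where they are.

Things in the scene. Friction and masses are not known exactly. Their poses are not given: they have to be found in the camera images.
- gauge: Dial height gauge, fixed to the bench. Origin: point on the bench (z = 0) where a spacer's upright axis stands when fully home in the V-stop. Its level x axis points into the V, away from the mouth: slide a spacer along +x to load it; y is left of that. No step before or under the V. Behind the V: a base 30 mm high, x 50 to 165, y -60 to 60 mm, and a column 320 mm high at x 115 mm.
- v_mouth (a point): Middle of the V-stop's open mouth, at bench level, at (-16, 0, 0) mm in the gauge's frame. The V is two steel walls 30 mm high, 16 mm thick, 65 mm long, at 90 degrees to each other (45 each side of x). Their inner corner is at x +30 mm; inside, the mouth is 92 mm wide; the walls' outer corners reach y +-57 mm.
- stylus (a point): Lower end of the dial's stylus, 126 mm straight above the gauge's origin. Above it the dial, 58 mm round, spans x -13 to +12 mm and 183 to 241 mm above the bench, on an arm from the column; it keeps a gripper from loading the V from above.
- master_seat (a point): Centre of the round seat for the master, on top of a 12 mm high plate at the right (-y) side of the gauge, at (100, -125, 12) mm in the gauge's frame. The master standing here, and only this one, tells the length wanted.
- spacer70: Plain aluminium spacer, a straight eight-sided bar 70 mm long, 42 mm across flats, with a dark bore at both ends, about 203 g. Ends alike: either may be the foot. Origin: its centre, half way along the axis. x runs along its length; y and z are square to flats. Starts lying on a flat, axis level, 21 mm above the bench; upright, its origin is 35 mm up.
- spacer90: Plain aluminium spacer, a straight eight-sided bar 90 mm long, 42 mm across flats, with a dark bore at both ends, about 261 g. Ends alike: either may be the foot. Origin: its centre, half way along the axis. x runs along its length; y and z are square to flats. Starts lying on a flat, axis level, 21 mm above the bench; upright, its origin is 45 mm up.
- spacer110: Plain aluminium spacer, a straight eight-sided bar 110 mm long, 42 mm across flats, with a dark bore at both ends, about 319 g. Ends alike: either may be the foot. Origin: its centre, half way along the axis. x runs along its length; y and z are square to flats. Starts lying on a flat, axis level, 21 mm above the bench; upright, its origin is 55 mm up.
- master70: Round steel setting master, 38 mm in diameter and 70 mm long with a dark band at mid-length, standing upright. Origin: centre of its underside; z up along its axis. It stands either on the gauge's master seat or on the 12 mm high grey rack at the back of the bench.
- master90: Round steel setting master, 38 mm in diameter and 90 mm long with a dark band at mid-length, standing upright. Origin: centre of its underside; z up along its axis. It stands either on the gauge's master seat or on the 12 mm high grey rack at the back of the bench.
- master110: Round steel setting master, 38 mm in diameter and 110 mm long with a dark band at mid-length, standing upright. Origin: centre of its underside; z up along its axis. It stands either on the gauge's master seat or on the 12 mm high grey rack at the back of the bench.
Things that resemble listed ones, but are neither listed nor needed, are in the scene too. Leave any green or orange look-alike of the spacer110 alone.

How it is judged:
By the outcome, as a careful person would: the job done as asked, in the order asked, and still so for the second after the job is handed in, with the robot touching nothing.
It also fails if it takes over 53 s, if anything falls off the work surface, if the arm or the gripper's body presses on something with over 40 N, if the wrist force passes 120 N, or if a joint passes its speed limit or range.

## Working session

There is one attempt and no reset: what is moved stays moved. The work goes in short steps, Python scripts to look and compute and a shell command to move; the robot and the scene stay as the last step left them, time stands still between calls to the robot, and variables do not carry over. Pictures are saved under pics/ and viewed, at most 10 in all, crops included, and the job is handed in when it is done.

```bash
ls; mkdir -p pics; cat > h.py <<'E'
import numpy as np, cv2
from station import robot
def cast(cam,uv,z):
    R=cv2.Rodrigues(np.array(cam["rvec"],float))[0]; t=np.array(cam["tvec"],float).ravel()
    p=cv2.undistortPoints(np.array(uv,float).reshape(-1,1,2),np.array(cam["mtx"],float),None).reshape(-1,2)
    d=np.c_[p,np.ones(len(p))]@R; c=-R.T@t
    return c+d*((z-c[2])/d[:,2])[:,None]
def proj(cam,P):
    return cv2.projectPoints(np.array(P,float).reshape(-1,3),np.array(cam["rvec"],float),np.array(cam["tvec"],float),np.array(cam["mtx"],float),None)[0].reshape(-1,2)
E
python3 - <<'E'
from h import *
import pickle
cs={n:robot.read_camera(n) for n in("side","top")}
pickle.dump(cs,open("c0.pkl","wb"))
for n,c in cs.items():
    R=cv2.Rodrigues(np.array(c["rvec"],float))[0];print(n,(-R.T@np.array(c["tvec"],float).ravel()).round(),R[2].round(2))
    cv2.imwrite(f"pics/{n}0.png",cv2.resize(c["color"][:,:,::-1],(800,600),interpolation=cv2.INTER_CUBIC))
o=robot.get_obs();print(o["time"],o["position"],o["eef_rot"],o["force"],o["grip_width"])
E
```

```text
pics
side [ 263.  951. 1394.] [ 0.18 -0.62 -0.77]
top [ 213.  -88. 1663.] [ 0.2  -0.   -0.98]
0.1 [280.03194383 586.00717253 237.96188088] [[-9.02338949e-01  4.31026864e-01 -5.13337568e-04]
 [ 4.31027147e-01  9.02337876e-01 -1.39885547e-03]
 [-1.39740355e-04 -1.48350420e-03 -9.99998890e-01]] [-0.25393639  0.66881972  0.16871439] 87.98320429736123
```

View pics/side0.png

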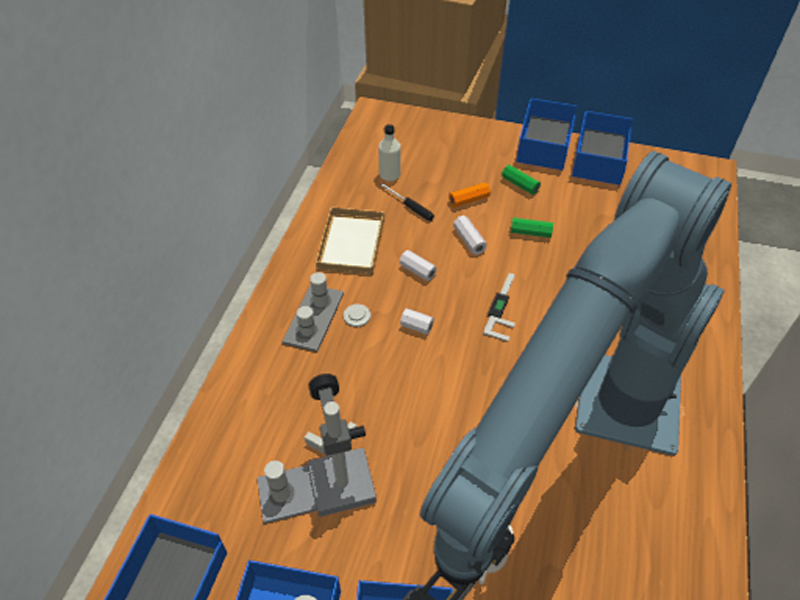

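View pics/top0.png

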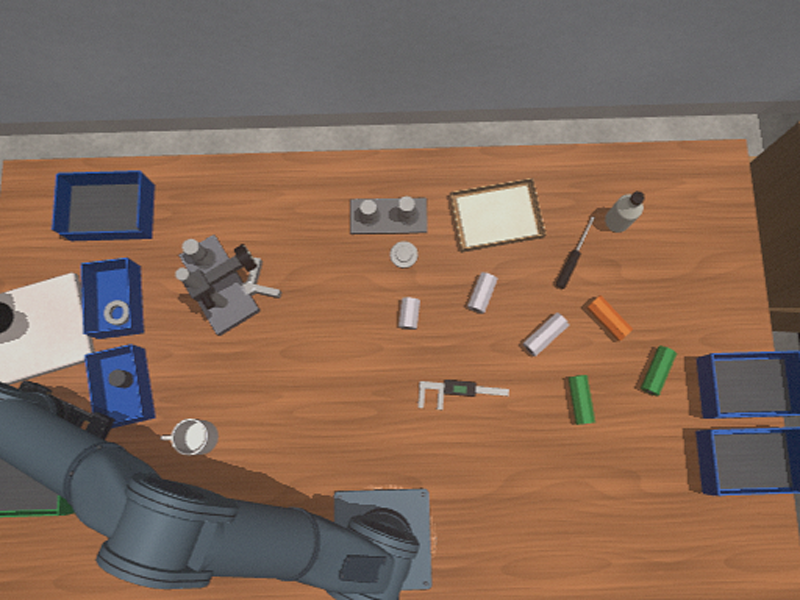

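Side view: the gauge is at (335,460), its seat master at (277,478), and two masters are on the rack at (318,290) and (305,322). The aluminium spacers are at (417,265), (470,235) and (416,321).
Top view: the same three spacers are at (481,293), (545,334) and (409,313). The seat master is at (191,250), and the green and orange look-alikes sit further right. The V mouth faces right, towards (270,280).

```bash
python3 - <<'E'
from h import *
import pickle
cs=pickle.load(open("c0.pkl","rb"))
t=cs["top"]["color"];s=cs["side"]["color"]
a=cv2.resize(t[140:220,105:192],None,fx=4.6,fy=4.6,interpolation=cv2.INTER_CUBIC)
b=cv2.resize(s[235:335,160:245],None,fx=4.6,fy=4.6,interpolation=cv2.INTER_CUBIC)
c=np.zeros((600,800,3),np.uint8);c[:a.shape[0],:a.shape[1]]=a[:600,:400] if a.shape[1]>400 else a;c[:b.shape[0],405:405+b.shape[1]]=b[:600,:395]
cv2.imwrite("pics/g.png",c[:,:,::-1])
# spacers: bright low-sat blobs
for n in cs:
    hsv=cv2.cvtColor(cs[n]["color"],cv2.COLOR_RGB2HSV)
    m=((hsv[...,1]<60)&(hsv[...,2]>110)).astype(np.uint8)
    k,l,st,ce=cv2.connectedComponentsWithStats(m)
    for i in range(1,k):
        if 80<st[i,4]<900 and st[i,0]>110 and st[i,1]>60:
            r=cv2.minAreaRect(np.argwhere(l==i)[:,::-1].astype(np.float32))
            bx=cast(cs[n],cv2.boxPoints(r),21); e=[np.linalg.norm(bx[j]-bx[j+1]) for j in(0,1)]
            j=int(np.argmax(e));d=bx[j+1]-bx[j]
            print(n,st[i],ce[i].round(1),cast(cs[n],[r[0]],30)[0].round(),np.round(e),"ang",np.degrees(np.arctan2(d[1],d[0])).round(1))
E
```

```text
side [243  87  13  29 336] [248.9 101.2] [ 749. -634.   30.] [ 58. 202.] ang 106.0
side [403  97  18  23 119] [412.7 108.6] [  16. -796.   30.] [178.  47.] ang -106.0
side [446 119  17  18 129] [453.6 127.1] [-162. -706.   30.] [119.  48.] ang -103.5
side [206 139  37  32 897] [224.5 154.3] [ 752. -279.   30.] [172. 146.] ang -74.3
side [291 138  20  25 202] [299.8 148.3] [ 452. -393.   30.] [ 47. 137.] ang 128.7
side [256 160  23  19 206] [266.2 168.4] [ 563. -247.   30.] [56. 97.] ang 156.3
side [181 183  39  41 515] [200.2 203.6] [758. -13.  30.] [208.  94.] ang -90.7
side [325 183  63 100 761] [355.2 231.2] [174. -35.  30.] [504.  70.] ang -107.1
side [446 186  12  18 102] [451.7 194. ] [-155. -316.   30.] [78. 41.] ang -112.2
side [220 195  17  14 188] [227.9 201.3] [658. -46.  30.] [62. 63.] ang 107.5
side [256 198  21  16 201] [265.9 204.7] [515. -69.  30.] [55. 75.] ang 170.9
side [310 202  19  16 126] [317.7 209.3] [ 319. -103.   30.] [59. 62.] ang 172.3
side [370 227  21  48 240] [378.4 250.2] [88. 15. 30.] [217.  34.] ang -100.9
side [417 255  16  34 248] [426.1 274. ] [-8
[... 763 characters left out ...]
  14  27 185] [119.6 165.4] [665. 457.  30.] [ 50. 103.] ang -178.1
top [250 155  17  16 229] [258.  162.5] [663. -68.  30.] [61. 59.] ang -91.7
top [133 165  46  48 681] [152.3 192.6] [573. 333.  30.] [185. 111.] ang -54.3
top [299 174  19  26 271] [308.6 186.3] [ 566. -256.   30.] [92. 44.] ang -23.9
top [255 190  14  20 215] [261.6 199.6] [520. -78.  30.] [71. 43.] ang -8.4
top [335 200  29  28 339] [349.4 213.2] [ 459. -401.   30.] [113.  42.] ang -49.6
top [268 244  17  18 159] [275.5 250.8] [ 323. -123.   30.] [60. 59.] ang -6.5
top [304 247  22   6  95] [314.  249.7] [ 328. -265.   30.] [16. 78.] ang -97.4
top [233 340  29  34 204] [249.4 350.1] [-19. -26.  30.] [ 75. 123.] ang -152.4
```

View pics/g.png

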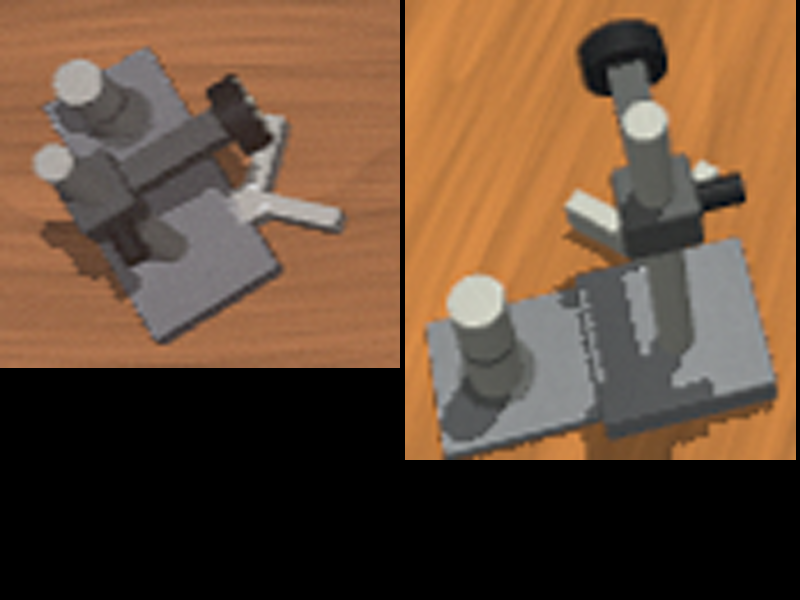

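```bash
cat >> h.py <<'E'
def tri(c1,u1,c2,u2):
    a0,a1=[cast(c1,[u1],z)[0] for z in(0,300)];b0,b1=[cast(c2,[u2],z)[0] for z in(0,300)]
    da=a1-a0;db=b1-b0;s=np.linalg.lstsq(np.c_[da,-db],b0-a0,rcond=None)[0]
    p=a0+da*s[0];q=b0+db*s[1];return (p+q)/2,np.linalg.norm(p-q)
E
python3 - <<'E'
from h import *
import pickle
cs=pickle.load(open("c0.pkl","rb"));T=cs["top"];S=cs["side"]
ft=lambda u,v:(u/4.6+105-.39,v/4.6+140-.39); fs=lambda u,v:((u-405)/4.6+160-.39,v/4.6+235-.39)
k=lambda u,v:(u/1.5625-.2,v/1.5625-.2)
for n,a,b in[("seat",ft(77,82),fs(475,302)),("col",ft(53,163),fs(645,120)),("rackA",k(407,204),k(319,280)),("rackB",k(368,207),k(306,314))]:
    p,e=tri(T,a,S,b);print(n,p.round(1),round(e,1))
L=[((115,0),T,ft(53,163),320),((115,0),S,fs(645,120),320),((50,60),T,ft(282,267),30),((165,60),T,ft(163,340),30),((50,60),S,fs(740,240),30),((165,60),S,fs(776,386),30),((30,0),T,ft(243,205),30)]
for Lm in(70,90,110):
    M=L+[((100,-125),T,ft(77,82),12+Lm),((100,-125),S,fs(475,302),12+Lm)]
    A=np.array([m[0] for m in M],float);B=np.array([cast(m[1],[m[2]],m[3])[0][:2] for m in M])
    a=A-A.mean(0);b=B-B.mean(0);th=np.arctan2((a[:,0]*b[:,1]-a[:,1]*b[:,0]).sum(),(a*b).sum())
    R=np.array([[np.cos(th),-np.sin(th)],[np.sin(th),np.cos(th)]]);t=B.mean(0)-R@A.mean(0)
    print(Lm,"yaw",np.degrees(th).round(1),"org",t.round(1),"mouth",(t+R@[-16,0]).round(1),"res",(B-(A@R.T+t)).round().tolist())
E
```

```text
seat [670.6 422.  118.2] 3.5
col [555.  370.1 318.4] 3.1
rackA [765.7 -80.5  90.2] 7.3
rackB [766.5  13.3  72. ] 9.0
70 yaw 119.4 org [613.1 271.5] mouth [621.  257.6] res [[-0.0, -2.0], [-4.0, -1.0], [1.0, -6.0], [1.0, -11.0], [-4.0, 3.0], [-4.0, 1.0], [-8.0, 14.0], [10.0, 14.0], [7.0, -13.0]]
90 yaw 120.3 org [613.  272.4] mouth [621.1 258.6] res [[1.0, -2.0], [-2.0, -1.0], [2.0, -6.0], [3.0, -10.0], [-3.0, 4.0], [-2.0, 2.0], [-8.0, 14.0], [7.0, 6.0], [3.0, -6.0]]
110 yaw 121.1 org [612.9 273.3] mouth [621.2 259.6] res [[3.0, -2.0], [-1.0, -1.0], [2.0, -6.0], [4.0, -9.0], [-3.0, 4.0], [-1.0, 3.0], [-7.0, 13.0], [3.0, -3.0], [-1.0, 0.0]]
```

Seat master's top triangulates to 118 mm. A 110 mm master on the 12 mm plate would give 122, and the rack masters come out clearly lower, so the length wanted is 110.

Candidates in the top view (800-px picture): (409,313) about 71 mm long, (481,293) about 92, (545,334) about 113. The orange one at (608,318) and the green ones at (658,370) and (581,399) are look-alikes. The white-grey one at (545,334) fits, being aluminium and 110 long. I'll confirm it with a wrist crop when above it, so I'm moving that way now.

```bash
python3 -m creep '[{"dx":140,"dy":-286,"dz":92,"rz":-12},{"dx":140,"dy":-286,"dz":92,"rz":-24},{"dx":140,"dy":-286,"dz":92,"rz":-24},{"dx":140,"dy":-286,"dz":92,"rz":-24},{"dx":140,"dy":-286,"dz":92,"rz":-24},{"dx":140,"dy":-286,"dz":92,"rz":-24},{"dx":220,"dy":-586,"dz":92,"rz":-24},{"dx":220,"dy":-586,"dz":92,"rz":-24}]' 0 40
```

```text
$[0]: bad value
```

```bash
python3 -m creep '[{"dx":140,"dy":-286,"dz":92,"rx":0,"ry":0,"rz":-12},{"dx":140,"dy":-286,"dz":92,"rx":0,"ry":0,"rz":-24},{"dx":140,"dy":-286,"dz":92,"rx":0,"ry":0,"rz":-24},{"dx":140,"dy":-286,"dz":92,"rx":0,"ry":0,"rz":-24},{"dx":140,"dy":-286,"dz":92,"rx":0,"ry":0,"rz":-24},{"dx":140,"dy":-286,"dz":92,"rx":0,"ry":0,"rz":-24},{"dx":220,"dy":-586,"dz":92,"rx":0,"ry":0,"rz":-24},{"dx":220,"dy":-586,"dz":92,"rx":0,"ry":0,"rz":-24}]' 0 40
```

```text
time: 1.1
position: [452.3, 179.1, 330.4]
eef_rot: [[-0.651, 0.759, -0.0], [0.759, 0.651, 0.0], [0.0, -0.0, -1.0]]
force: [0.9, -0.2, -0.1]
grip_width: 88.0
finger_force: 0.0
```

```bash
python3 -m creep '[{"dx":60,"dy":-300,"dz":0,"rx":0,"ry":0,"rz":0},{"dx":60,"dy":-300,"dz":0,"rx":0,"ry":0,"rz":0},{"dx":60,"dy":-300,"dz":0,"rx":0,"ry":0,"rz":0},{"dx":60,"dy":-300,"dz":0,"rx":0,"ry":0,"rz":0},{"dx":15,"dy":-575,"dz":-60,"rx":0,"ry":0,"rz":0},{"dx":15,"dy":-575,"dz":-60,"rx":0,"ry":0,"rz":0},{"dx":15,"dy":-575,"dz":-60,"rx":0,"ry":0,"rz":0},{"dx":15,"dy":-575,"dz":-60,"rx":0,"ry":0,"rz":0}]' && python3 -m creep '[{"dx":0,"dy":-100,"dz":-60,"rx":0,"ry":0,"rz":0},{"dx":0,"dy":-100,"dz":-60,"rx":0,"ry":0,"rz":0},{"dx":0,"dy":-100,"dz":-60,"rx":0,"ry":0,"rz":0}]'
python3 - <<'E'
from h import *
import pickle
o=robot.get_obs();w=robot.read_camera("wrist")
print(o["q"].round(1) if hasattr(o["q"],"round") else o["q"],np.round(o["position"],1),w["hand_eye"],w["mtx"])
pickle.dump((o,w),open("w1.pkl","wb"))
cv2.imwrite("pics/w1.png",cv2.resize(w["color"][:,:,::-1],(800,600),interpolation=cv2.INTER_CUBIC))
E
```

```text
time: 2.1
position: [476.6, -310.8, 285.3]
eef_rot: [[-0.651, 0.759, -0.0], [0.759, 0.651, 0.001], [0.001, 0.0, -1.0]]
force: [0.9, 0.8, 0.9]
grip_width: 88.1
finger_force: 0.0
time: 2.48
position: [473.9, -412.2, 222.9]
eef_rot: [[-0.646, 0.764, -0.005], [0.764, 0.646, 0.001], [0.004, -0.003, -1.0]]
force: [-0.9, 0.2, -0.3]
grip_width: 88.0
finger_force: 0.0
[ 14.9  32.6  31.8  93.7 -19.1  59.5  92.7] [ 473.9 -412.2  222.9] [[-3.94618651e-04 -9.53619992e-01 -3.01012881e-01  7.80980760e+01]
 [ 9.99999547e-01 -1.15526910e-04 -9.44975180e-04  6.16259344e-01]
 [ 8.66372136e-04 -3.01013118e-01  9.53619606e-01 -1.46712771e+02]
 [ 0.00000000e+00  0.00000000e+00  0.00000000e+00  1.00000000e+00]] [[297.31863964   0.         253.05958561]
 [  0.         297.31863964 190.85765165]
 [  0.           0.           1.        ]]
```

View pics/w1.png

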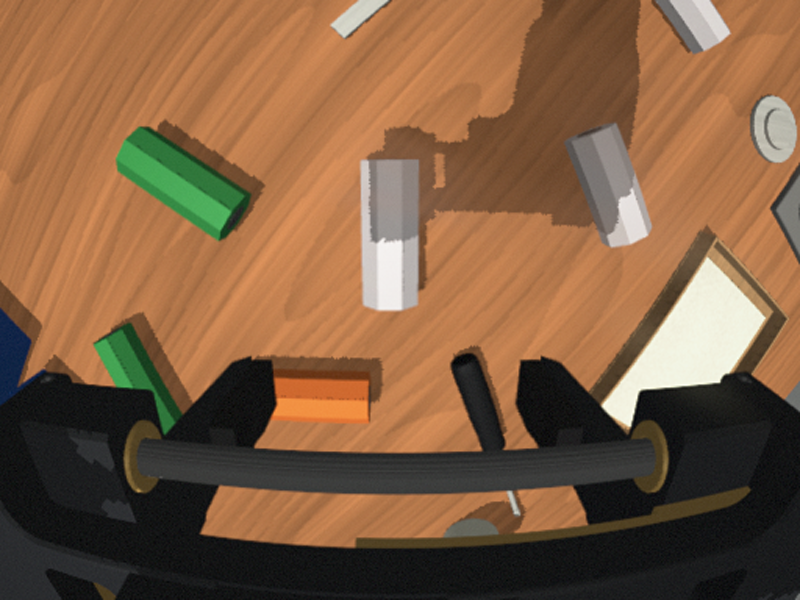

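The wrist view confirms the white-grey spacer, upright in the picture at (390,235), with its ends at rows 160 and 308. The green ones at (185,180) and (135,370) and the orange one at (322,397) are the look-alikes. The 90 mm spacer is at (610,185).

```bash
cat >> h.py <<'E'
def wcast(o,w,uv,z):
    K=w["mtx"];p=(np.array(uv,float).reshape(-1,2)-[K[0,2],K[1,2]])/K[0,0]
    r=np.linalg.norm(p,axis=1);d=np.c_[p/np.maximum(r,1e-9)[:,None]*np.sin(r)[:,None],np.cos(r)]
    R=np.array(o["eef_rot"]);H=np.array(w["hand_eye"]);d=d@(R@H[:3,:3]).T;c=np.array(o["position"])+R@H[:3,3]
    return c+d*((z-c[2])/d[:,2])[:,None]
E
python3 - <<'E'
from h import *
import pickle
o,w=pickle.load(open("w1.pkl","rb"))
hsv=cv2.cvtColor(w["color"],cv2.COLOR_RGB2HSV)
m=((hsv[...,1]<60)&(hsv[...,2]>70)).astype(np.uint8);m[230:]=0
k,l,st,ce=cv2.connectedComponentsWithStats(m)
for i in range(1,k):
    if st[i,4]>1000: print(st[i],ce[i])
i=l[150,250]; 
ys,xs=np.where(l==i);print("bbox",xs.min(),xs.max(),ys.min(),ys.max())
s=lambda u,v:(u/1.5625-.2,v/1.5625-.2)
P=wcast(o,w,[s(390,159),s(390,310)],42);L=P[1]-P[0];print(P.round(1),np.linalg.norm(L),np.degrees(np.arctan2(L[1],L[0])))
Q=wcast(o,w,[s(361,235),s(418.5,235)],21);print(Q.round(1),Q.mean(0).round(1),np.linalg.norm(Q[1]-Q[0]))
E
```

```text
[ 480   61   30   43 1002] [494.56487026  82.1756487 ]
[ 361   79   56   79 2568] [390.03660436 118.42017134]
[ 231  102   37   97 3477] [249.21742882 148.932413  ]
[ 409  165   81   65 2927] [452.22753673 205.12435941]
bbox 231 267 102 198
[[ 420.9 -356.1   42. ]
 [ 492.  -440.7   42. ]] 110.55607148859264 -49.945495865663496
[[ 440.8 -414.6   21. ]
 [ 474.2 -386.4   21. ]] [ 457.5 -400.5   21. ] 43.70718610621971
```

```bash
python3 -m creep '[{"dx":-12,"dy":6,"dz":-60,"rx":7.6,"ry":6.4,"rz":0},{"dx":-12,"dy":6,"dz":-100,"rx":15.2,"ry":12.8,"rz":0},{"dx":-12,"dy":6,"dz":-110,"rx":23,"ry":19.4,"rz":0},{"dx":-12,"dy":6,"dz":-120,"rx":30.6,"ry":25.8,"rz":0},{"dx":-12,"dy":6,"dz":-130,"rx":30.6,"ry":25.8,"rz":0},{"dx":-12,"dy":6,"dz":-130,"rx":30.6,"ry":25.8,"rz":0}]'; python3 -c "
from h import *
print(robot.get_obs()['q'])"
```

```text
time: 3.28
position: [465.0, -403.0, 96.4]
eef_rot: [[-0.5, 0.761, -0.414], [0.582, 0.649, 0.49], [0.641, 0.004, -0.767]]
force: [-0.9, -0.3, 1.2]
grip_width: 88.0
finger_force: 0.0
[ 28.64098977  64.228916    24.72825476  61.37435062 -23.3161175
  99.16908728  93.92925358]
```

```bash
python3 -m creep '[{"dx":-3,"dy":-3,"dz":-40,"rx":0,"ry":0,"rz":0},{"dx":-3,"dy":-3,"dz":-70,"rx":0,"ry":0,"rz":0},{"dx":-3,"dy":-3,"dz":-84,"rx":0,"ry":0,"rz":0},{"dx":-3,"dy":-3,"dz":-84,"rx":0,"ry":0,"rz":0}]' && python3 -m creep '[{"dx":0,"dy":0,"dz":0,"rx":0,"ry":0,"rz":0},{"dx":0,"dy":0,"dz":0,"rx":0,"ry":0,"rz":0},{"dx":0,"dy":0,"dz":0,"rx":0,"ry":0,"rz":0},{"dx":0,"dy":0,"dz":0,"rx":0,"ry":0,"rz":0},{"dx":0,"dy":0,"dz":0,"rx":0,"ry":0,"rz":0},{"dx":0,"dy":0,"dz":0,"rx":0,"ry":0,"rz":0}]' 1 40
```

```text
time: 3.78
position: [462.0, -406.8, 13.7]
eef_rot: [[-0.499, 0.761, -0.414], [0.582, 0.648, 0.491], [0.642, 0.004, -0.767]]
force: [0.5, 0.2, 0.1]
grip_width: 87.8
finger_force: 0.0
time: 4.53
position: [461.5, -407.0, 12.3]
eef_rot: [[-0.498, 0.762, -0.414], [0.582, 0.648, 0.492], [0.643, 0.004, -0.766]]
force: [-0.2, 0.3, -0.2]
grip_width: 41.5
finger_force: 40.0
```

```bash
python3 -m creep '[{"dx":0,"dy":0,"dz":40,"rx":0,"ry":0,"rz":0},{"dx":0,"dy":0,"dz":90,"rx":0,"ry":0,"rz":0},{"dx":0,"dy":0,"dz":130,"rx":-8,"ry":-6.8,"rz":0},{"dx":0,"dy":0,"dz":180,"rx":-16,"ry":-13.6,"rz":0},{"dx":0,"dy":20,"dz":200,"rx":-24,"ry":-20.4,"rz":0},{"dx":0,"dy":50,"dz":220,"rx":-32,"ry":-27.2,"rz":0},{"dx":0,"dy":100,"dz":240,"rx":-40,"ry":-34,"rz":0},{"dx":20,"dy":150,"dz":240,"rx":-48,"ry":-40.8,"rz":0}]'; python3 -c "
from h import *
print(robot.get_obs()['q'])"
```

```text
time: 5.52
position: [472.2, -275.9, 252.2]
eef_rot: [[-0.61, 0.766, 0.203], [0.721, 0.642, -0.261], [-0.33, -0.013, -0.944]]
force: [0.2, -1.2, -3.1]
grip_width: 41.5
finger_force: 40.0
[-15.81866277  13.21628678  40.79231276 119.45414682   1.25213195
  33.49710793  62.0895074 ]
```

```bash
cat >> h.py <<'E'
from scipy.spatial.transform import Rotation as Ro
def orient(psi,lean):
    p,l=np.radians([psi,lean]);z=np.array([np.cos(p)*np.sin(l),np.sin(p)*np.sin(l),-np.cos(l)]);y=np.array([-np.sin(p),np.cos(p),0]);return np.c_[np.cross(y,z),y,z]
E
python3 - <<'E'
from h import *
o=robot.get_obs();R=np.array(o["eef_rot"])
D=orient(30,50);print("rotvec",Ro.from_matrix(D@R.T).as_rotvec(degrees=True).round(1))
import pickle
cs=pickle.load(open("c0.pkl","rb"));T=cs["top"]["color"];S=cs["side"]["color"]
c=np.zeros((520,800,3),np.uint8)
a=cv2.resize(T[160:216,135:183],None,fx=8.2,fy=8.2,interpolation=cv2.INTER_CUBIC);b=cv2.resize(S[260:324,190:238],None,fx=8.1,fy=8.1,interpolation=cv2.INTER_CUBIC)
c[:a.shape[0],:a.shape[1]]=a;c[:b.shape[0],400:400+b.shape[1]]=b[:520]
cv2.imwrite("pics/v.png",np.clip(c[:,:,::-1].astype(float)*1.3,0,255).astype(np.uint8))
E
```

```text
rotvec [ -5.  -33.   78.2]
```

View pics/v.png

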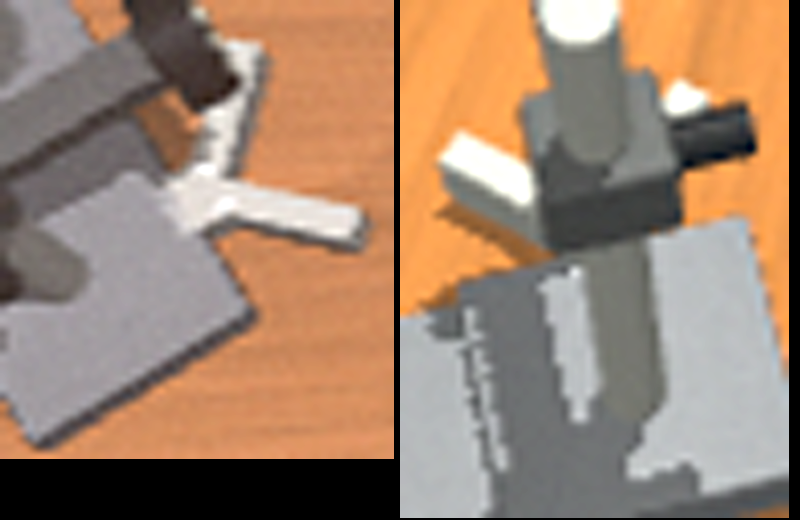

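```bash
python3 - <<'E'
from h import *
import pickle
cs=pickle.load(open("c0.pkl","rb"));T=cs["top"];S=cs["side"]
f=lambda u,v:(u/8.2+135-.44,v/8.2+160-.44);g=lambda u,v:((u-400)/8.1+190-.44,v/8.1+260-.44);ft=lambda u,v:(u/4.6+105-.39,v/4.6+140-.39); fs=lambda u,v:((u-405)/4.6+160-.39,v/4.6+235-.39)
M=[((30,0),T,f(238,182),30),((-16,46),T,f(368,207),30),((-16,-46),T,f(268,47),30),((50,60),T,f(250,307),30),((165,60),T,f(37,437),30),((115,0),T,ft(53,163),320),((100,-125),T,ft(77,82),122),
((50,60),S,g(748,218),30),((115,0),S,fs(645,120),320),((100,-125),S,fs(475,302),122),((165,60),S,fs(776,386),30)]
A=np.array([m[0] for m in M],float);B=np.array([cast(m[1],[m[2]],m[3])[0][:2] for m in M])
def fit(A,B):
    a=A-A.mean(0);b=B-B.mean(0);th=np.arctan2((a[:,0]*b[:,1]-a[:,1]*b[:,0]).sum(),(a*b).sum())
    R=np.array([[np.cos(th),-np.sin(th)],[np.sin(th),np.cos(th)]]);t=B.mean(0)-R@A.mean(0)
    print("yaw",np.degrees(th).round(1),"org",t.round(1),"res",(B-(A@R.T+t)).round(1).tolist())
fit(A,B);fit(A[:5],B[:5]);fit(A[:7],B[:7]);fit(A[7:],B[7:])
E
```

```text
yaw 120.6 org [614.1 270.2] res [[0.0, -6.9], [2.6, -3.7], [0.7, -3.6], [3.2, -0.0], [4.8, -3.6], [0.7, 0.6], [0.7, 1.1], [-4.2, 5.2], [-2.6, 2.0], [-3.1, 3.8], [-2.9, 5.1]]
yaw 119.8 org [616. 266.] res [[-2.2, -3.0], [1.2, 0.0], [-1.4, 1.2], [1.1, 3.1], [1.3, -1.3]]
yaw 120.7 org [616.  267.9] res [[-1.8, -4.6], [0.7, -1.4], [-1.2, -1.4], [1.3, 2.4], [3.1, -1.1], [-1.1, 2.9], [-1.0, 3.2]]
yaw 120.2 org [610.2 273.8] res [[-0.4, 1.0], [0.6, -2.1], [-0.4, 0.6], [0.2, 0.5]]
```

```bash
python3 -m creep '[{"dx":30,"dy":60,"dz":0,"rx":-0.6,"ry":-4.1,"rz":9.8},{"dx":50,"dy":120,"dz":0,"rx":-1.2,"ry":-8.2,"rz":19.5},{"dx":70,"dy":175,"dz":0,"rx":-1.9,"ry":-12.4,"rz":29.3},{"dx":80,"dy":235,"dz":0,"rx":-2.5,"ry":-16.5,"rz":39.1},{"dx":90,"dy":290,"dz":0,"rx":-3.1,"ry":-20.6,"rz":48.9},{"dx":110,"dy":345,"dz":0,"rx":-3.8,"ry":-24.8,"rz":58.7},{"dx":130,"dy":390,"dz":-20,"rx":-4.4,"ry":-28.9,"rz":68.4},{"dx":150,"dy":420,"dz":-40,"rx":-5,"ry":-33,"rz":78.2}]'; python3 -c "
from h import *
print(robot.get_obs()['q'])"
```

```text
time: 6.52
position: [562.2, -20.6, 222.9]
eef_rot: [[-0.823, 0.064, 0.565], [0.067, 0.998, -0.016], [-0.565, 0.025, -0.825]]
force: [1.1, 0.4, -4.3]
grip_width: 41.9
finger_force: 40.0
[ 25.31040714  13.88188221 -32.9444547  128.9593312   67.45201702
  11.88990177  17.74761169]
```

```bash
python3 - <<'E'
from h import *
R=np.array(robot.get_obs()["eef_rot"]);print(Ro.from_matrix(orient(30.5,50)@R.T).as_rotvec(degrees=True).round(1))
E
```

```text
[  2.3 -15.7  33.8]
```

```bash
python3 -m creep '[{"dx":35,"dy":50,"dz":0,"rx":0,"ry":0,"rz":0},{"dx":60,"dy":90,"dz":0,"rx":0.4,"ry":-2.6,"rz":5.6},{"dx":90,"dy":130,"dz":-10,"rx":0.8,"ry":-5.2,"rz":11.3},{"dx":110,"dy":165,"dz":-20,"rx":1.2,"ry":-7.8,"rz":16.9},{"dx":125,"dy":183,"dz":-40,"rx":1.6,"ry":-10.4,"rz":22.5},{"dx":125,"dy":183,"dz":-70,"rx":2,"ry":-13,"rz":28.2},{"dx":125,"dy":183,"dz":-70,"rx":2.3,"ry":-15.7,"rz":33.8},{"dx":125,"dy":183,"dz":-70,"rx":2.3,"ry":-15.7,"rz":33.8}]'; python3 - <<'E'
from h import *
o=robot.get_obs();print(o["q"]);R=np.array(o["eef_rot"]);print(Ro.from_matrix(orient(30.5,50)@R.T).as_rotvec(degrees=True).round(1))
E
```

```text
time: 7.52
position: [687.5, 158.5, 150.1]
eef_rot: [[-0.561, -0.502, 0.658], [-0.321, 0.865, 0.386], [-0.763, 0.005, -0.647]]
force: [-0.2, 1.0, -2.9]
grip_width: 41.8
finger_force: 40.0
[ 30.87868239  46.21727336 -51.54949873 118.77509439 154.23993921
  19.99299833 -27.53013777]
[-0.1 -0.4  0.4]
```

```bash
python3 -m creep '[{"dx":0,"dy":3,"dz":-40,"rx":-0.1,"ry":-0.4,"rz":0.4},{"dx":0,"dy":3,"dz":-70,"rx":-0.1,"ry":-0.4,"rz":0.4},{"dx":0,"dy":3,"dz":-82,"rx":-0.1,"ry":-0.4,"rz":0.4},{"dx":0,"dy":3,"dz":-82,"rx":-0.1,"ry":-0.4,"rz":0.4}]'; python3 -c "
from h import *
print(robot.get_obs()['q'])
w=robot.read_camera('side')
cv2.imwrite('pics/s2.png',cv2.resize(w['color'][180:340,160:370,::-1],(787,600),interpolation=cv2.INTER_CUBIC))"
```

```text
time: 8.02
position: [688.0, 166.2, 71.7]
eef_rot: [[-0.547, -0.513, 0.661], [-0.331, 0.858, 0.392], [-0.768, -0.004, -0.64]]
force: [0.1, -0.2, -2.5]
grip_width: 41.8
finger_force: 40.0
[ 29.88839535  57.74808546 -50.6722592  118.15750215 161.4312115
  28.11897909 -25.91820041]
```

View pics/s2.png

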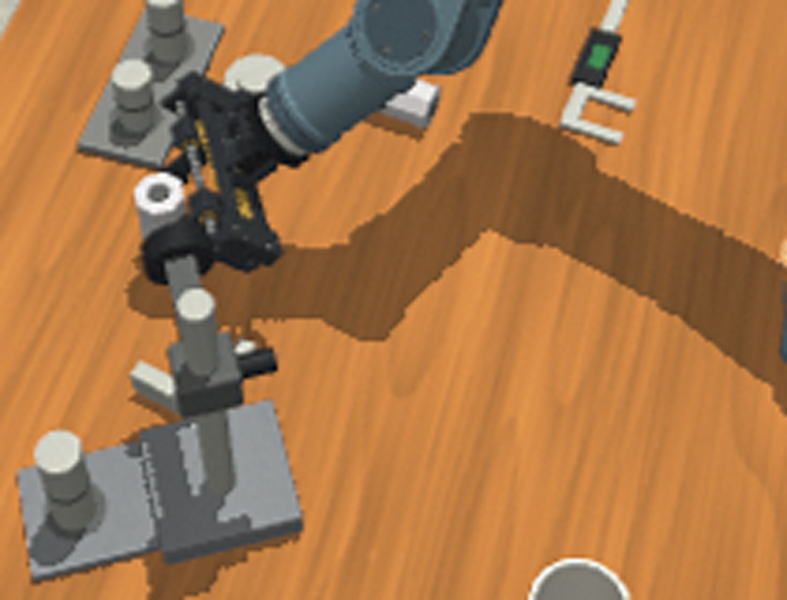

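The spacer hangs upright in the gripper, its bore at (160,190), in front of the gauge and clear of it. Now lowering it to contact.

```bash
python3 -m creep '[{"dx":0,"dy":0,"dz":-5,"rx":0,"ry":0,"rz":0},{"dx":0,"dy":0,"dz":-7,"rx":0,"ry":0,"rz":0},{"dx":0,"dy":0,"dz":-7,"rx":0,"ry":0,"rz":0}]'
```

```text
time: 8.45
position: [688.5, 165.7, 65.2]
eef_rot: [[-0.546, -0.513, 0.662], [-0.331, 0.858, 0.393], [-0.77, -0.005, -0.638]]
force: [-0.5, -0.7, -1.2]
grip_width: 41.6
finger_force: 40.0
```

```bash
python3 -m creep '[{"dx":0,"dy":0,"dz":-1,"rx":0,"ry":0,"rz":0},{"dx":0,"dy":0,"dz":-2,"rx":0,"ry":0,"rz":0},{"dx":0,"dy":0,"dz":-2,"rx":0,"ry":0,"rz":0}]'
```

```text
time: 8.82
position: [689.2, 166.2, 65.1]
eef_rot: [[-0.543, -0.514, 0.664], [-0.33, 0.858, 0.393], [-0.772, -0.006, -0.636]]
force: [-6.1, -5.1, 13.0]
grip_width: 41.6
finger_force: 40.0
```

```bash
python3 -m creep '[{"dx":0,"dy":0,"dz":1,"rx":0,"ry":0,"rz":0},{"dx":0,"dy":0,"dz":1,"rx":0,"ry":0,"rz":0}]'; python3 -m creep '[{"dx":0,"dy":0,"dz":0,"rx":0,"ry":0,"rz":0},{"dx":0,"dy":0,"dz":0,"rx":0,"ry":0,"rz":0},{"dx":0,"dy":0,"dz":0,"rx":0,"ry":0,"rz":0},{"dx":0,"dy":0,"dz":0,"rx":0,"ry":0,"rz":0},{"dx":0,"dy":0,"dz":0,"rx":0,"ry":0,"rz":0},{"dx":0,"dy":0,"dz":0,"rx":0,"ry":0,"rz":0},{"dx":0,"dy":0,"dz":0,"rx":0,"ry":0,"rz":0},{"dx":0,"dy":0,"dz":0,"rx":0,"ry":0,"rz":0}]' 0; python3 - <<'E'
from h import *
for n in("side","top"):
    w=robot.read_camera(n)
    v,u=(180,160) if n=="side" else (130,90)
    cv2.imwrite(f'pics/{n}3.png',cv2.resize(w['color'][v:v+120,u:u+160,::-1],(800,600),interpolation=cv2.INTER_CUBIC))
o=robot.get_obs();R=np.array(o["eef_rot"]);print(o["q"],o["position"],o["force"],Ro.from_matrix(orient(30.5,50)@R.T).as_rotvec(degrees=True).round(1))
E
```

```text
time: 9.07
position: [689.2, 166.1, 65.1]
eef_rot: [[-0.544, -0.514, 0.663], [-0.33, 0.858, 0.393], [-0.771, -0.005, -0.637]]
force: [-1.0, -0.1, 6.8]
grip_width: 41.8
finger_force: 40.0
time: 10.07
position: [688.0, 165.7, 63.6]
eef_rot: [[-0.547, -0.514, 0.661], [-0.331, 0.858, 0.393], [-0.769, -0.004, -0.639]]
force: [0.0, 0.6, 0.1]
grip_width: 88.2
finger_force: 0.0
[ 29.95905015  58.93600187 -50.55465802 118.01330871 162.2542302
  28.76654847 -25.78159203] [687.98149664 165.74015889  63.57592101] [ 0.30909971 -0.0412724   0.4876082 ] [ 0.   0.4 -0.4]
```

View pics/top3.png

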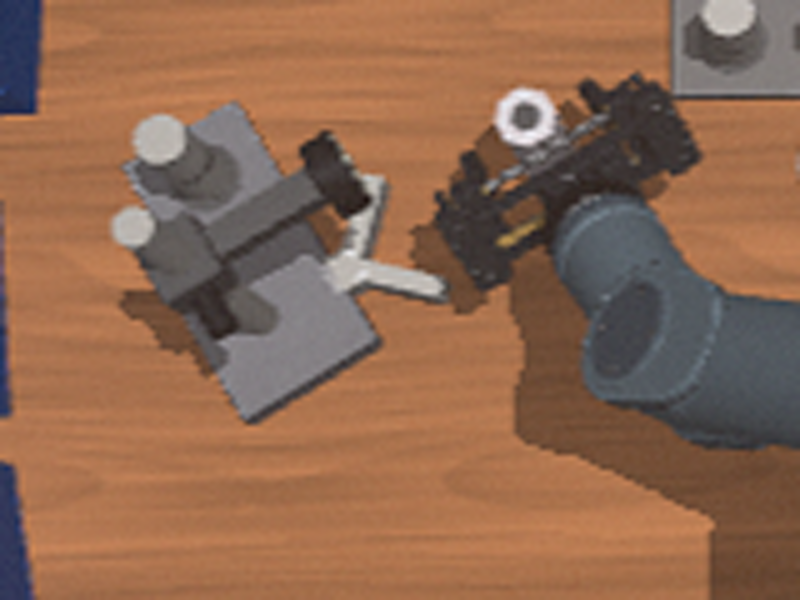

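The spacer stands free and upright, its bore at (525,117), with the open fingers around it. The V mouth is at about (415,235).

```bash
python3 - <<'E'
from h import *
import pickle
cs=pickle.load(open("c0.pkl","rb"));T=cs["top"];S=cs["side"]
a=cast(T,[(90+525/5-.4,130+117/5-.4)],110)[0]
w=robot.read_camera("side");
m=cv2.inRange(cv2.cvtColor(w["color"],cv2.COLOR_RGB2HSV),(0,0,190),(180,50,255));m=m[200:260,185:230]
k,l,st,ce=cv2.connectedComponentsWithStats(m);print(st[1:],ce[1:]+[185,200])
i=1+np.argmax(st[1:,4]);b=cast(S,[st[i,:2]+st[i,2:4]/2+[184.5,199.5]],110)[0]
print("top",a.round(1),"side",b.round(1))
R=np.array([[np.cos(np.radians(120.5)),-np.sin(np.radians(120.5))],[np.sin(np.radians(120.5)),np.cos(np.radians(120.5))]])
for s,o in((a,(616,267.5)),(b,(610.2,273.8))): print("in gauge",((s[:2]-o)@R).round(1),"shift",(np.array(o)-s[:2]).round(1))
E
```

```text
[[ 5  0 10  3 25]
 [35  0 10  5 38]
 [11 27 13 11 77]
 [23 57  8  3 18]] [[194.32       200.84      ]
 [224.42105263 201.57894737]
 [201.80519481 232.1038961 ]
 [211.77777778 258.27777778]]
top [683.6 159.9 110. ] side [678.7 161.4 110. ]
in gauge [-127.    -3.6] shift [-67.6 107.6]
in gauge [-131.6   -2. ] shift [-68.5 112.4]
```

```bash
python3 -m creep '[{"dx":0,"dy":0,"dz":0,"rx":0,"ry":0,"rz":0},{"dx":0,"dy":0,"dz":0,"rx":0,"ry":0,"rz":0},{"dx":0,"dy":0,"dz":0,"rx":0,"ry":0,"rz":0},{"dx":0,"dy":0,"dz":0,"rx":0,"ry":0,"rz":0},{"dx":0,"dy":0,"dz":0,"rx":0,"ry":0,"rz":0},{"dx":0,"dy":0,"dz":0,"rx":0,"ry":0,"rz":0}]' 1 15 && python3 -m creep '[{"dx":-4,"dy":6,"dz":0,"rx":0,"ry":0.4,"rz":-0.4},{"dx":-11,"dy":17,"dz":0,"rx":0,"ry":0.4,"rz":-0.4},{"dx":-18,"dy":29,"dz":0,"rx":0,"ry":0.4,"rz":-0.4},{"dx":-25,"dy":41,"dz":0,"rx":0,"ry":0.4,"rz":-0.4},{"dx":-33,"dy":53,"dz":0,"rx":0,"ry":0.4,"rz":-0.4},{"dx":-40,"dy":65,"dz":0,"rx":0,"ry":0.4,"rz":-0.4},{"dx":-46,"dy":75,"dz":0,"rx":0,"ry":0.4,"rz":-0.4},{"dx":-46,"dy":75,"dz":0,"rx":0,"ry":0.4,"rz":-0.4}]'; python3 - <<'E'
from h import *
for n in("side","top"):
    w=robot.read_camera(n)
    v,u=(180,160) if n=="side" else (130,90)
    cv2.imwrite(f'pics/{n}4.png',cv2.resize(w['color'][v:v+120,u:u+160,::-1],(400,300),interpolation=cv2.INTER_CUBIC))
cv2.imwrite("pics/b4.png",np.hstack([cv2.imread("pics/side4.png"),cv2.imread("pics/top4.png")]))
print(robot.get_obs()["q"])
E
```

```text
time: 10.98
position: [688.0, 165.7, 63.6]
eef_rot: [[-0.547, -0.513, 0.661], [-0.331, 0.858, 0.393], [-0.769, -0.004, -0.639]]
force: [0.3, -0.7, 0.9]
grip_width: 42.3
finger_force: 15.0
time: 11.98
position: [640.4, 243.0, 63.6]
eef_rot: [[-0.554, -0.511, 0.657], [-0.328, 0.86, 0.392], [-0.765, 0.001, -0.644]]
force: [-0.8, 0.8, 0.5]
grip_width: 42.0
finger_force: 15.0
[ 21.09261856  58.55551548 -51.78181524 122.44643745 156.17100665
  38.96801085 -27.89245183]
```

View pics/b4.png

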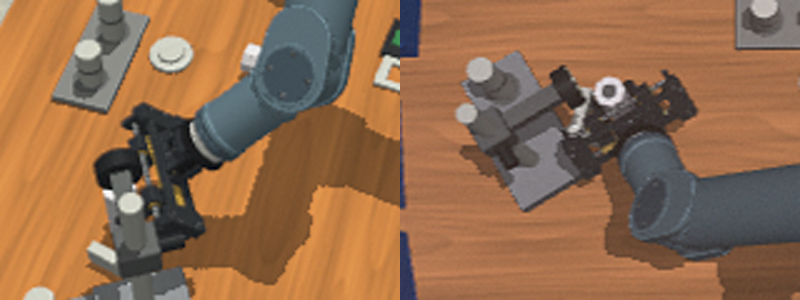

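The spacer is upright in the fingers at the V's mouth, its bore at (610,92) in the right half. The gripper is clear of the dial.

```bash
python3 -m creep '[{"dx":-4,"dy":6,"dz":0,"rx":0,"ry":0,"rz":0},{"dx":-8,"dy":12,"dz":0,"rx":0,"ry":0,"rz":0},{"dx":-12,"dy":19,"dz":0,"rx":0,"ry":0,"rz":0},{"dx":-15,"dy":25,"dz":0,"rx":0,"ry":0,"rz":0},{"dx":-15,"dy":25,"dz":0,"rx":0,"ry":0,"rz":0}]';python3 -m creep '[{"dx":-1,"dy":2,"dz":0,"rx":0,"ry":0,"rz":0},{"dx":-2,"dy":3,"dz":0,"rx":0,"ry":0,"rz":0},{"dx":-2,"dy":3,"dz":0,"rx":0,"ry":0,"rz":0}]'
```

```text
time: 12.7
position: [625.9, 267.3, 63.6]
eef_rot: [[-0.554, -0.51, 0.658], [-0.328, 0.86, 0.391], [-0.765, 0.001, -0.644]]
force: [-1.0, 1.0, -0.2]
grip_width: 41.6
finger_force: 15.0
time: 13.08
position: [625.2, 268.5, 63.6]
eef_rot: [[-0.554, -0.507, 0.66], [-0.327, 0.862, 0.388], [-0.765, -0.001, -0.644]]
force: [0.9, -0.2, -0.3]
grip_width: 41.8
finger_force: 15.0
```

```bash
python3 -m creep '[{"dx":-1,"dy":2,"dz":0,"rx":0,"ry":0,"rz":0},{"dx":-2,"dy":3,"dz":0,"rx":0,"ry":0,"rz":0},{"dx":-2,"dy":3,"dz":0,"rx":0,"ry":0,"rz":0}]';python3 -m creep '[{"dx":-1,"dy":1,"dz":0,"rx":0,"ry":0,"rz":0},{"dx":-1,"dy":2,"dz":0,"rx":0,"ry":0,"rz":0},{"dx":-1,"dy":2,"dz":0,"rx":0,"ry":0,"rz":0}]'
```

```text
time: 13.45
position: [622.7, 272.0, 63.5]
eef_rot: [[-0.554, -0.508, 0.659], [-0.327, 0.861, 0.389], [-0.765, -0.0, -0.644]]
force: [0.5, -0.8, -1.6]
grip_width: 41.6
finger_force: 15.0
time: 13.82
position: [621.9, 273.8, 63.5]
eef_rot: [[-0.554, -0.508, 0.659], [-0.327, 0.862, 0.388], [-0.765, -0.0, -0.644]]
force: [-0.1, -0.7, -0.7]
grip_width: 41.8
finger_force: 15.0
```

Still no contact, so I keep creeping forward.

```bash
python3 -m creep '[{"dx":-1,"dy":1,"dz":0,"rx":0,"ry":0,"rz":0},{"dx":-1,"dy":2,"dz":0,"rx":0,"ry":0,"rz":0},{"dx":-1,"dy":2,"dz":0,"rx":0,"ry":0,"rz":0}]';python3 -m creep '[{"dx":-1,"dy":1,"dz":0,"rx":0,"ry":0,"rz":0},{"dx":-1,"dy":2,"dz":0,"rx":0,"ry":0,"rz":0},{"dx":-1,"dy":2,"dz":0,"rx":0,"ry":0,"rz":0}]'
```

```text
time: 14.2
position: [620.8, 275.9, 63.6]
eef_rot: [[-0.554, -0.508, 0.659], [-0.327, 0.861, 0.389], [-0.765, -0.0, -0.644]]
force: [-1.0, -1.2, -1.0]
grip_width: 42.0
finger_force: 15.0
time: 14.58
position: [620.5, 276.7, 63.6]
eef_rot: [[-0.554, -0.506, 0.661], [-0.327, 0.863, 0.386], [-0.765, -0.002, -0.643]]
force: [-0.9, -5.0, 2.1]
grip_width: 42.2
finger_force: 15.0
```

Contact is at 4 N with a force towards +y of the gauge, so only the -y wall is touching. I'll slide along that wall.

```bash
python3 -m creep '[{"dx":-1,"dy":0,"dz":0,"rx":0,"ry":0,"rz":0},{"dx":-2,"dy":0.5,"dz":0,"rx":0,"ry":0,"rz":0},{"dx":-2,"dy":0.5,"dz":0,"rx":0,"ry":0,"rz":0}]';python3 -m creep '[{"dx":-1,"dy":0.3,"dz":0,"rx":0,"ry":0,"rz":0},{"dx":-2,"dy":0.5,"dz":0,"rx":0,"ry":0,"rz":0},{"dx":-2,"dy":0.5,"dz":0,"rx":0,"ry":0,"rz":0}]'
```

```text
time: 14.95
position: [620.1, 276.6, 63.7]
eef_rot: [[-0.554, -0.504, 0.663], [-0.326, 0.864, 0.385], [-0.766, -0.003, -0.643]]
force: [4.5, -4.0, -3.0]
grip_width: 41.7
finger_force: 15.0
time: 15.32
position: [619.3, 276.5, 64.2]
eef_rot: [[-0.553, -0.503, 0.664], [-0.325, 0.865, 0.383], [-0.767, -0.004, -0.641]]
force: [7.0, -4.6, -2.2]
grip_width: 41.7
finger_force: 15.0
```

```bash
python3 -m creep '[{"dx":-0.3,"dy":1.2,"dz":0,"rx":0,"ry":0,"rz":0},{"dx":-0.5,"dy":2,"dz":0,"rx":0,"ry":0,"rz":0},{"dx":-0.5,"dy":2,"dz":0,"rx":0,"ry":0,"rz":0},{"dx":-0.5,"dy":2,"dz":0,"rx":0,"ry":0,"rz":0}]'; python3 - <<'E'
from h import *
o=robot.get_obs();print(o["torque"])
for n in("side","top"):
    w=robot.read_camera(n)
    v,u=(220,180) if n=="side" else (150,120)
    cv2.imwrite(f'pics/{n}5.png',cv2.resize(w['color'][v:v+80,u:u+80,::-1],(400,400),interpolation=cv2.INTER_CUBIC))
cv2.imwrite("pics/b5.png",np.hstack([cv2.imread("pics/side5.png"),cv2.imread("pics/top5.png")]))
E
```

```text
time: 15.82
position: [619.5, 276.9, 64.1]
eef_rot: [[-0.553, -0.5, 0.666], [-0.325, 0.866, 0.381], [-0.767, -0.006, -0.641]]
force: [5.8, -8.8, 1.3]
grip_width: 41.9
finger_force: 15.1
[-1.8047177  -0.44736236 -1.66006864]
```

View pics/b5.png

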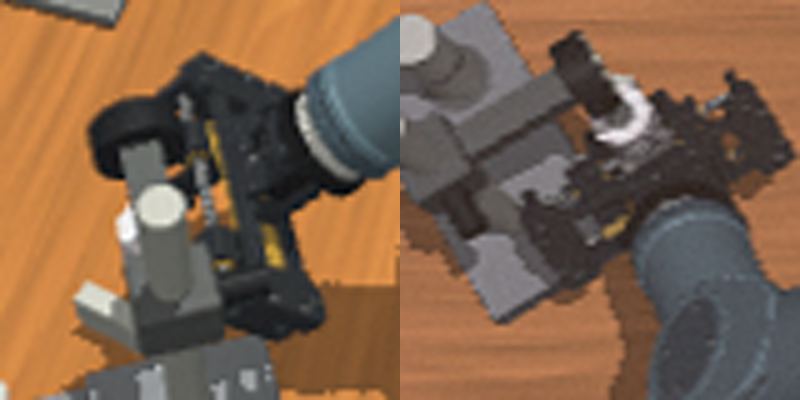

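The force is now 10.5 N straight back along the gauge's -x, so both walls are bearing. The spacer is under the dial and the gripper is clear of it. Releasing and backing out along the tool.

```bash
python3 -m creep '[{"dx":0,"dy":0,"dz":0,"rx":0,"ry":0,"rz":0},{"dx":0,"dy":0,"dz":0,"rx":0,"ry":0,"rz":0},{"dx":0,"dy":0,"dz":0,"rx":0,"ry":0,"rz":0},{"dx":0,"dy":0,"dz":0,"rx":0,"ry":0,"rz":0},{"dx":0,"dy":0,"dz":0,"rx":0,"ry":0,"rz":0},{"dx":0,"dy":0,"dz":0,"rx":0,"ry":0,"rz":0}]' 0 && python3 -m creep '[{"dx":-7,"dy":-4,"dz":3,"rx":0,"ry":0,"rz":0},{"dx":-20,"dy":-12,"dz":12,"rx":0,"ry":0,"rz":0},{"dx":-40,"dy":-23,"dz":25,"rx":0,"ry":0,"rz":0},{"dx":-65,"dy":-38,"dz":40,"rx":0,"ry":0,"rz":0},{"dx":-90,"dy":-53,"dz":60,"rx":0,"ry":0,"rz":0},{"dx":-110,"dy":-75,"dz":80,"rx":0,"ry":0,"rz":0},{"dx":-110,"dy":-100,"dz":100,"rx":0,"ry":0,"rz":0},{"dx":-110,"dy":-140,"dz":110,"rx":0,"ry":0,"rz":0}]'; python3 - <<'E'
from h import *
o=robot.get_obs();w=robot.read_camera("wrist");import pickle;pickle.dump((o,w),open("w6.pkl","wb"))
s=robot.read_camera("side");t=robot.read_camera("top");pickle.dump((s,t),open("c6.pkl","wb"))
f=lambda c,v,u,h,k:cv2.resize(c['color'][v:v+h,u:u+k,::-1],(400,300),interpolation=cv2.INTER_CUBIC)
a=np.hstack([f(s,235,180,60,80),f(t,150,130,60,80)]);b=np.hstack([f(w,0,0,384,512),f(s,180,160,120,160)])
cv2.imwrite("pics/b6.png",np.vstack([a,b]))
E
```

```text
time: 16.68
position: [615.4, 280.8, 63.6]
eef_rot: [[-0.554, -0.508, 0.659], [-0.327, 0.862, 0.388], [-0.765, -0.0, -0.644]]
force: [0.1, 0.9, 0.2]
grip_width: 87.9
finger_force: 0.0
time: 17.68
position: [538.8, 141.7, 178.6]
eef_rot: [[-0.567, -0.518, 0.641], [-0.336, 0.855, 0.395], [-0.752, 0.008, -0.659]]
force: [0.9, -0.1, -0.6]
grip_width: 89.0
finger_force: 0.0
```

View pics/b6.png

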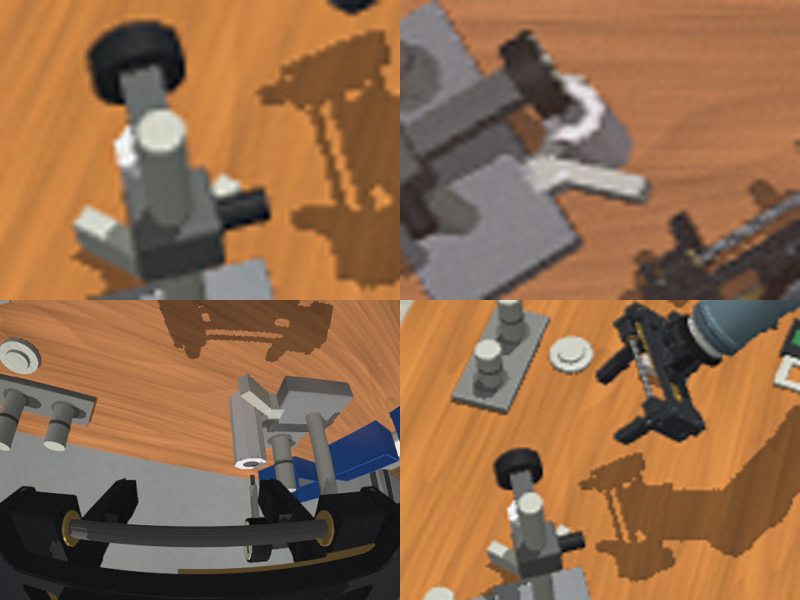

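All ten views are used. In the last one the spacer stands upright in the V under the stylus and the gripper is out. To be sure it is home, I'll press it gently near the foot with closed fingertips and read the force.

```bash
python3 - <<'E'
from h import *
o=robot.get_obs();R=np.array(o["eef_rot"]);print(o["q"].round(1),np.round(o["position"],1),Ro.from_matrix(orient(30.5,52)@R.T).as_rotvec(degrees=True).round(1))
E
python3 -m creep '[{"dx":30,"dy":10,"dz":0,"rx":0,"ry":0,"rz":0},{"dx":65,"dy":30,"dz":-10,"rx":0,"ry":0,"rz":0},{"dx":100,"dy":55,"dz":-40,"rx":0,"ry":0,"rz":0},{"dx":108,"dy":63,"dz":-80,"rx":0,"ry":0,"rz":0},{"dx":108,"dy":63,"dz":-110,"rx":0,"ry":0,"rz":0},{"dx":108,"dy":63,"dz":-110,"rx":0,"ry":0,"rz":0}]' 1 20
python3 - <<'E'
from h import *
o=robot.get_obs();R=np.array(o["eef_rot"]);print(o["q"].round(1),np.round(o["position"],1),Ro.from_matrix(orient(30.5,52)@R.T).as_rotvec(degrees=True).round(1))
E
```

```text
[ 49.9  45.5 -72.6 137.3 141.7  29.4 -13.9] [539.7 138.5 178.1] [ 1.3 -3.  -0.3]
time: 18.58
position: [644.8, 206.9, 65.3]
eef_rot: [[-0.571, -0.519, 0.637], [-0.335, 0.855, 0.396], [-0.75, 0.013, -0.662]]
force: [0.2, 1.3, 0.2]
grip_width: 30.2
finger_force: 0.0
[ 31.9  64.3 -60.7 122.  148.4  37.  -10.6] [644.8 206.9  65.3] [ 1.1 -3.3 -0.8]
```

```bash
python3 -m creep '[{"dx":2,"dy":-2,"dz":-15,"rx":1.1,"ry":-3.3,"rz":-0.8},{"dx":2,"dy":-2,"dz":-30,"rx":1.1,"ry":-3.3,"rz":-0.8},{"dx":2,"dy":-2,"dz":-44,"rx":1.1,"ry":-3.3,"rz":-0.8},{"dx":2,"dy":-2,"dz":-44,"rx":1.1,"ry":-3.3,"rz":-0.8}]' && python3 -m creep '[{"dx":-3,"dy":6,"dz":0,"rx":0,"ry":0,"rz":0},{"dx":-6,"dy":11,"dz":0,"rx":0,"ry":0,"rz":0},{"dx":-10,"dy":17,"dz":0,"rx":0,"ry":0,"rz":0},{"dx":-13,"dy":22,"dz":0,"rx":0,"ry":0,"rz":0},{"dx":-13,"dy":22,"dz":0,"rx":0,"ry":0,"rz":0}]'
```

```text
time: 19.08
position: [649.2, 203.1, 23.5]
eef_rot: [[-0.528, -0.505, 0.683], [-0.313, 0.863, 0.397], [-0.789, -0.004, -0.614]]
force: [0.5, 1.1, -0.7]
grip_width: 0.2
finger_force: 0.0
time: 19.7
position: [635.7, 225.9, 24.1]
eef_rot: [[-0.527, -0.506, 0.683], [-0.313, 0.863, 0.398], [-0.79, -0.004, -0.613]]
force: [-0.2, 0.2, 0.0]
grip_width: 0.7
finger_force: 0.0
```

```bash
python3 -m creep '[{"dx":-1,"dy":2,"dz":0,"rx":0,"ry":0,"rz":0},{"dx":-2,"dy":4,"dz":0,"rx":0,"ry":0,"rz":0},{"dx":-4,"dy":6,"dz":0,"rx":0,"ry":0,"rz":0},{"dx":-5,"dy":8.5,"dz":0,"rx":0,"ry":0,"rz":0},{"dx":-5,"dy":8.5,"dz":0,"rx":0,"ry":0,"rz":0}]' && python3 -m creep '[{"dx":-1,"dy":1.7,"dz":0,"rx":0,"ry":0,"rz":0},{"dx":-1.5,"dy":2.6,"dz":0,"rx":0,"ry":0,"rz":0},{"dx":-1.5,"dy":2.6,"dz":0,"rx":0,"ry":0,"rz":0}]'
```

```text
time: 20.32
position: [631.0, 234.0, 24.0]
eef_rot: [[-0.527, -0.505, 0.683], [-0.312, 0.863, 0.397], [-0.79, -0.004, -0.613]]
force: [0.5, 0.2, -0.4]
grip_width: 0.2
finger_force: 0.0
time: 20.7
position: [629.6, 236.4, 24.0]
eef_rot: [[-0.527, -0.505, 0.683], [-0.312, 0.863, 0.397], [-0.79, -0.004, -0.613]]
force: [1.1, -0.4, 0.0]
grip_width: 0.6
finger_force: 0.0
```

```bash
python3 -m creep '[{"dx":-0.5,"dy":0.9,"dz":0,"rx":0,"ry":0,"rz":0},{"dx":-1,"dy":1.7,"dz":0,"rx":0,"ry":0,"rz":0},{"dx":-1,"dy":1.7,"dz":0,"rx":0,"ry":0,"rz":0}]' && python3 -m creep '[{"dx":-0.5,"dy":0.9,"dz":0,"rx":0,"ry":0,"rz":0},{"dx":-1,"dy":1.7,"dz":0,"rx":0,"ry":0,"rz":0},{"dx":-1,"dy":1.7,"dz":0,"rx":0,"ry":0,"rz":0}]'
```

```text
time: 21.08
position: [628.6, 238.0, 24.0]
eef_rot: [[-0.527, -0.505, 0.683], [-0.312, 0.863, 0.397], [-0.79, -0.004, -0.613]]
force: [0.4, 0.8, 0.4]
grip_width: 0.5
finger_force: 0.0
time: 21.45
position: [628.0, 239.2, 24.0]
eef_rot: [[-0.528, -0.504, 0.684], [-0.312, 0.864, 0.396], [-0.79, -0.005, -0.613]]
force: [-0.0, -1.5, 0.8]
grip_width: 0.5
finger_force: 0.8
```

```bash
python3 -m creep '[{"dx":-0.5,"dy":0.9,"dz":0,"rx":0,"ry":0,"rz":0},{"dx":-1,"dy":1.7,"dz":0,"rx":0,"ry":0,"rz":0},{"dx":-1,"dy":1.7,"dz":0,"rx":0,"ry":0,"rz":0}]' && python3 -m creep '[{"dx":-0.5,"dy":0.9,"dz":0,"rx":0,"ry":0,"rz":0},{"dx":-1,"dy":1.7,"dz":0,"rx":0,"ry":0,"rz":0},{"dx":-1,"dy":1.7,"dz":0,"rx":0,"ry":0,"rz":0}]'
```

```text
time: 21.82
position: [627.9, 239.8, 24.0]
eef_rot: [[-0.528, -0.502, 0.685], [-0.312, 0.865, 0.393], [-0.79, -0.006, -0.613]]
force: [0.3, -5.7, 1.1]
grip_width: 0.6
finger_force: 3.0
time: 22.2
position: [628.1, 239.9, 24.0]
eef_rot: [[-0.528, -0.499, 0.687], [-0.311, 0.867, 0.39], [-0.79, -0.008, -0.613]]
force: [0.8, -11.0, 2.6]
grip_width: 0.3
finger_force: 4.9
```

The spacer is solid at 10 N, with the force inside the V's cone, so both walls bear and it is home. Backing away.

```bash
python3 -m creep '[{"dx":4,"dy":-7,"dz":0,"rx":0,"ry":0,"rz":0},{"dx":14,"dy":-24,"dz":0,"rx":0,"ry":0,"rz":0},{"dx":25,"dy":-43,"dz":0,"rx":0,"ry":0,"rz":0},{"dx":25,"dy":-60,"dz":30,"rx":0,"ry":0,"rz":0},{"dx":0,"dy":-90,"dz":70,"rx":0,"ry":0,"rz":0},{"dx":-20,"dy":-110,"dz":110,"rx":0,"ry":0,"rz":0},{"dx":-20,"dy":-110,"dz":110,"rx":0,"ry":0,"rz":0}]' && python3 - <<'E'
from h import *
import pickle
s0,t0=pickle.load(open("c6.pkl","rb"));c0=pickle.load(open("c0.pkl","rb"))
s,t=robot.read_camera("side"),robot.read_camera("top")
d=lambda a,b,r:(np.abs(a["color"].astype(int)-b["color"]).max(2)>40)[r[1]:r[3],r[0]:r[2]].sum()
print("gauge area change vs after release: top",d(t,t0,(105,140,172,215)),"side",d(s,s0,(160,235,235,340)))
print("seat master",d(t,c0["top"],(110,145,145,175)),"rack",d(t,c0["top"],(220,120,278,155)),"sp90",d(t,c0["top"],(295,170,322,204)),"sp70",d(t,c0["top"],(252,188,272,212)))
# spacer top rim in top view
m=cv2.inRange(cv2.cvtColor(t["color"],cv2.COLOR_RGB2HSV),(0,0,190),(180,50,255))[160:185,158:180]
ys,xs=np.where(m);print("bright rim right/bottom",xs.max()+158,ys.max()+160,len(xs))
print("expected top centre px",proj(t,[[612.3,272,110],[614,270,110]]).round(1).tolist())
E
```

```text
time: 23.08
position: [604.9, 132.3, 136.0]
eef_rot: [[-0.525, -0.506, 0.684], [-0.314, 0.863, 0.397], [-0.791, -0.007, -0.612]]
force: [0.3, 0.4, 0.4]
grip_width: 0.2
finger_force: 0.0
gauge area change vs after release: top 10 side 303
seat master 0 rack 0 sp90 0 sp70 0
bright rim right/bottom 172 184 74
expected top centre px [[163.3, 173.0], [163.9, 172.5]]
```

```bash
python3 -c "
from station import robot
print(robot.close_job())"
```

```text
the job is handed in; nothing more can be done
None
```

The 110 mm spacer was stood upright on the open bench, let go of, slid upright into the V-stop and pressed home at about 10 N; the other spacers and masters show no change in the top view, and the job was handed in at about 23 s (no verdict came back).

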